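# Fish a dropped washer out from under a store shelf

### The job

A brass washer has rolled under the low display shelf. Take the T-headed probe by its orange handle, feel your way in past the hidden clip, and with the head behind the washer gently drag it along the table until it lies wholly in the open in front of the shelf, touching it only with the probe and never forcing the probe against shelf or table. Leave the probe flat on the table in front of the shelf, its head out as well, and disturb none of the goods.

Things in the scene. Friction and masses are not known exactly. Their poses are not given: they have to be found in the camera images.
- shelf: Low white steel display shelf with a blue price rail in front, fixed, 180 deep (x), 460 wide (y). Origin: on the table, 110 mm behind the middle of its front edge; +x points to its closed back, y runs along its front. Deck top 34, rail top 44 mm above the table; stock stands on the deck from x = 0 on. Four 8 mm slots along y in the deck, x = -56 to +6, may give a glimpse of the washer below.
- shelf_front (a point): Middle of the shelf's front edge (outer face of the rail), on the table, 110 mm in front of the shelf's origin; same axes. Below the rail the front is open: 24 mm high all the way in, 420 wide between solid side walls, 172 deep to the back wall.
- shelf_under (a point): Point on the table under the middle of a strip 13 to 49 mm behind the front edge; same axes as the shelf. In this strip one rigid clip, 36 wide in y, hangs unseen from the deck, its middle anywhere within 100 mm of this point in y: find it by feel. 10 mm is free below it: washer and probe head slip under it, the probe's 16 mm high shank cannot and must go in beside it.
- washer_center (a point): Centre (half-way up) of the dropped brass-yellow washer lying flat on the table under the shelf: outside diameter 44, hole 25, 6 thick, about 50 g. It starts 65 to 90 mm behind the shelf's front edge, within 70 mm of the shelf's middle in y.
- probe_grip (a point): Centre (half-way up, 22.5 mm above the underside) of the probe's orange handle, a block 70 long (x), 22 wide (y), 45 high. The probe starts flat on the table, clear of the shelf; 0.18 kg, balancing about 28 mm ahead of this point. +x points along the shank to the head, z up. Grip it across its 22 mm width.
- probe_head (a point): Centre of the probe's flat cross head, 180 mm ahead of the handle's centre: bar 12 (x) x 102 (y) x 5 high. Shank 12 wide, 16 high, from handle to the head's middle, so the head sticks out 45 mm on either side like a T. Undersides of head, shank and handle are flush. The head catches the 6 mm thick washer's rim only while it slides on the table. Axes as the handle.
- table: The table top, at z = 0.
- box_a: Bystander (mm): blue fastener carton 55 x 100 x 85 standing at the back of the shelf's deck; origin at the centre of its underside.
- box_b: Bystander (mm): blue fastener carton 55 x 120 x 60 standing at the back of the shelf's deck; origin at the centre of its underside.
- box_c: Bystander (mm): blue fastener carton 90 x 120 x 75 on the table to the left of the shelf; origin at the centre of its underside.
- post_base: Bystander (mm): green plastic post base: round foot of diameter 150, tube 190 high, on the table at the right; origin at the centre of its underside.
- angle: Bystander (mm): steel angle bracket 90 x 40 x 64 on the table at the left; origin at the centre of its underside.
- jar: Bystander (mm): clear jar with blue cap, diameter 64, 90 high, on the table at the right; origin at the centre of its underside.
Things that resemble listed ones, but are neither listed nor needed, are in the scene too. What is shaped like the part that bears probe_grip but red is not meant.

How it is judged:
On the way:
1. The probe's head is under the shelf, more than 30 mm behind its front edge (x of probe_head in the frame of shelf above -0.08 m and y of probe_head in the frame of shelf between -0.21 and 0.21 m and height (world z) of probe_head below 0.02 m), for 0.1 s.
At the end, for the whole second after the job is handed in: Washer flat on the table at rest, its centre 24 to 190 mm in front of the shelf's front edge and within 250 mm of its middle; probe let go, at rest, flat (0.1 rad) on the table, its head's centre at least 7 mm in front of the front edge and within 350 mm of its middle (x of washer_center in the frame of shelf between -0.3 and -0.134 m and y of washer_center in the frame of shelf between -0.25 and 0.25 m and height (world z) of each of washer_center, probe_head below 0.008 m and linear speed of each of washer, probe below 0.02 m/s and x of probe_head in the frame of shelf below -0.117 m and y of probe_head in the frame of shelf between -0.35 and 0.35 m and height (world z) of probe_grip below 0.028 m and angle between probe_grip's own z axis and vertical below 0.1 rad); the robot touches nothing.
It fails at once if The probe is forced against the shelf or its clip: more than 25 N (contact force between probe and shelf above 25 N).
It fails at once if The probe is pressed on the table with more than 60 N (contact force between probe and table above 60 N).
It fails at once if The gripper or arm touches the washer (contact force between any of the fingers, the arm and washer above 0.3 N).
It fails at once if The gripper or arm pushes the shelf with more than 15 N (contact force between any of the fingers, the arm and shelf above 15 N).
It fails at once if A bystander is moved by more than 20 mm (distance of any of box_a, box_b, box_c, post_base, angle, jar from where it was at the start of the episode above 0.02 m).
It also fails if it takes over 70 s, if anything falls off the work surface, if the arm or the gripper's body presses on something with over 40 N, if the wrist force passes 120 N, or if a joint passes its speed limit or range.

### The arm

A 7-joint arm with a two-finger parallel gripper is mounted at the origin on the work surface. World frame = base frame: x ahead of the robot, y to its left, z up, the work surface at z = 0. Lengths are in m, angles in rad, forces in N, time in s.
With the tool pointing down it reaches from about 0.4 to 0.85 m from the base axis. Payload 4.5 kg.
Tool frame: the origin (TCP) lies where the fingers leave the gripper's body, on its centre line; the fingertips stand 64 mm ahead of it and the grasp point (between the pads) lies 45 mm ahead of it; z points along the fingers, y is the direction in which the jaws open and shut (so a half turn about z gives the same grasp; the last joint's range is limited). The gripper opens to 88 mm and grips with 3 to 60 N. Pads are 18 mm wide; open, the fingers measure 123 mm over their backs; the gripper's body (75 mm by 187 mm) begins 45 mm behind the grasp point.
Start: joints at [-1.25, 0.689, -0.195, 1.565, 0.157, 0.902, -0.215], TCP at [0.177, 0.599, 0.303] pointing down, gripper open.
Joint ranges: [-3.01, 3.01], [-0.46, 2.08], [-1.47, 1.51], [0.13, 2.56], [-1, 4.14], [0.04, 2.09], [-2.66, 2.66]. Speed limits (rad/s): [2.57, 2.57, 3.14, 3.14, 3.14, 3.14, 3.14].

### API

Orientations are given as a unit quaternion [x, y, z, w].
In Python, from plant import monitor, snapshot, workorder, finder gives the robot as it stands.
- The arm moves only by the tool carry_out, never from a script. Its argument "motion" is one flat list of numbers, 6 for each row, row after row: the shift along the tool's x, y, z in cm, then the turn, a rotation vector about the tool's x, y, z in rad. In form: [x, y, z, rx, ry, rz, x, y, z, rx, ry, rz, ...]. A call has 1 to 8 rows; each row shifts and turns the commanded pose from where the row before left it, along the tool's axes as they then stand; what a row does not reach is not made up. A row lasts 1/8 s, in which the tool goes at most 62.5 mm and 10.7 degrees, less where a joint would pass 70% of its speed; a pose out of reach is approached as far as the arm can. A call with a gripper value outside its range is refused whole. "hand" is the finger opening in cm, from 0 to 8.81, set as the call begins (left out, the last holds). The fingers move at their own pace and stop on an object; "grip_force" is the grip in N (left out, the last holds). Time passes only in rows, so rows that do not move let the fingers close. It gives the time, the measured TCP pose, the force and the opening at its end, in the units of the state.
- monitor.get_state(): the state, without advancing time (a new reading comes with each control period).
- snapshot(name): name is "side" or "top"; returns a dict with "frame" (420x560x3 uint8, red, green, blue), "range_z" (420x560 float32, m along the optical axis (not along the pixel's ray), 0 where there is no reading), "fx", "fy", "cx", "cy" (pixels), "rvec" (rotation vector, rad) and "tvec" (3), from world to camera coordinates, as OpenCV has them. Camera axes: x right, y down, z forward; pixel columns grow to the right and rows downward; lengths in m; the calibration is good to about 2 mm. A picture is of the moment at which its call begins.
- workorder.finish_job(): hands the job in, once; it reports no verdict.
Trained networks look in a picture, given as the dict that the camera call returned (one of the last four; its "shot" number tells which), for a name from the list of things; names that differ only in an ending like _2 or _b are one class to them, and where a whole thing is asked for, a point or a joint stands for the part that bears it (a point fixed in the world has none). Each returns a list of dicts, best first, with "p" (0 to 1); they miss things now and then, are a little off and sometimes report something else, mostly with a low value. They report only what shows in the picture. A call takes as long as a camera call. They do not tell look-alikes from the thing itself.
- finder.masks_of(picture, thing): "pixels" (420x560 bool, what is visible of it) and "extent" ([left, top, right, bottom] in pixels, round what is visible of it).
The state is a dict: "clock": time; "q": joint angles; "qd": joint speeds; "joint_torque": joint torques, N m; "tool_pos": TCP position; "eef_rot": TCP orientation; "contact_force": force on the tool from outside, world axes, zero at the start; "moment": the same for the moment, N m; "opening": opening from 0.0 (shut) to 1.0 (fully open).
Only numpy, scipy, OpenCV 4.12 (cv2) and the standard library are available. Lean on these libraries where they do the work, as an engineer would, in place of code of your own. Each camera call takes 0.05 s, during which the arm holds its last target. There are 200 camera calls.

## Working session

There is one attempt and no reset: what is moved stays moved. The work goes in short steps, Python scripts to look and compute and a tool call to move; the robot and the scene stay as the last step left them, time stands still between calls to the robot, and variables do not carry over. Pictures are saved under pics/ and viewed, about 8 in all and at most 12, crops included, and the job is handed in when it is done.

Besides the shell and the picture viewer there is one more tool, called after ">>>" as name(argument=value, ...) on one line, values as JSON. carry_out: Moves the arm, as the interface text tells. Its arguments: {"type":"object","properties":{"motion":{"type":"array"},"hand":{"type":"number"},"grip_force":{"type":"number"}},"required":["motion"]}

```bash
mkdir -p pics; ls
cat > h.py <<'E'
import numpy as np,cv2
from plant import monitor,snapshot,workorder,finder
def world(s,mask=None):
    z=s["range_z"];v,u=np.mgrid[0:420,0:560]
    P=np.stack([(u-s["cx"])/s["fx"]*z,(v-s["cy"])/s["fy"]*z,z],-1)
    R=cv2.Rodrigues(np.array(s["rvec"],float))[0]
    W=(P-np.array(s["tvec"]).reshape(3))@R
    W[z==0]=np.nan
    return W
def save(s,n,box=None,k=1):
    f=s["frame"][...,::-1]
    if box: f=f[box[1]:box[3],box[0]:box[2]]
    cv2.imwrite("pics/"+n,cv2.resize(f,None,fx=k,fy=k,interpolation=cv2.INTER_CUBIC))
E
python3 - <<'E'
from h import *
print(monitor.get_state())
for n in("side","top"):
    s=snapshot(n);save(s,n+"0.png");W=world(s)
    R=cv2.Rodrigues(np.array(s["rvec"],float))[0];print(n,"cam",-R.T@np.array(s["tvec"]).reshape(3),s["fx"])
    for t in("shelf","probe_grip","washer_center","box_c","post_base","angle","jar"):
        for m in finder.masks_of(s,t)[:3]:
            p=W[m["pixels"]];print(n,t,round(m["p"],2),m["extent"],np.nanmedian(p,0).round(3),np.nanmin(p,0).round(3),np.nanmax(p,0).round(3))
E
```

```text
pics
{'clock': 0.0, 'q': array([-1.25021262,  0.69000665, -0.19448267,  1.56635404,  0.1573329 ,
        0.90246286, -0.21507847]), 'qd': array([ 0.00035162,  0.0004401 ,  0.00073012,  0.00060513,  0.0019235 ,
       -0.00038303, -0.00080371]), 'joint_torque': array([-4.12709496e-04, -5.27563834e+01, -1.26686253e+00, -1.53432584e+01,
       -5.25273127e-02,  6.47589113e-03,  1.76221329e-04]), 'tool_pos': array([0.17670788, 0.59896564, 0.30189231]), 'eef_rot': array([ 1.42849740e-01,  9.89743960e-01, -9.17932585e-04, -4.57555473e-05]), 'contact_force': array([ 0.03878984, -0.21175096,  0.14453427]), 'moment': array([0.01051382, 0.02295438, 0.02167974]), 'opening': 1.0008584845214987}
side cam [ 0.29115979 -1.1127113   0.93687269] 542.1226752264351
side shelf 0.9 [282.9, 158.7, 392.1, 275.1] [ 0.675 -0.027  0.032] [ 0.601 -0.194 -0.007] [0.802 0.335 0.104]
side probe_grip 0.63 [232.3, 198.0, 272.0, 249.7] [ 0.481 -0.002  0.016] [ 0.428 -0.068 -0.003] [0.518 0.167 0.05 ]
side probe_grip 0.41 [0.0, 83.9, 560.0, 420.0] [ 0.328 -0.188 -0.001] [-0.274 -0.622 -0.213] [1.04  1.287 0.275]
side
[... 1021 characters left out ...]
7] [ 0.72  -0.145 -0.004] [ 0.829 -0.031  0.127]
top box_c 0.61 [102.5, 155.0, 160.5, 195.0] [0.622 0.41  0.075] [ 0.577  0.354 -0.003] [0.701 0.504 0.085]
top box_c 0.56 [219.9, 109.9, 266.7, 140.0] [0.747 0.121 0.093] [ 0.724  0.06  -0.007] [0.827 0.193 0.102]
top post_base 0.65 [421.1, 139.3, 484.9, 195.1] [ 0.652 -0.431  0.034] [ 0.591 -0.546 -0.004] [ 0.751 -0.371  0.197]
top angle 0.91 [129.1, 227.6, 161.2, 261.6] [0.442 0.366 0.005] [ 0.397  0.329 -0.004] [0.489 0.4   0.071]
top jar 0.6 [433.8, 222.6, 463.4, 251.1] [ 0.467 -0.411  0.086] [ 0.44  -0.476 -0.005] [ 0.516 -0.388  0.097]
top jar 0.49 [1.9, 7.5, 559.5, 420.0] [ 0.419 -0.024  0.   ] [ 0.004 -1.012 -0.754] [1.622 1.314 0.683]
```

Run:
```python
import cv2
a=cv2.imread("pics/top0.png")[95:345,90:490]
cv2.imwrite("pics/t0c.png",cv2.resize(a,None,fx=2,fy=2,interpolation=cv2.INTER_CUBIC))
a=cv2.imread("pics/side0.png")[140:300,190:420]
cv2.imwrite("pics/s0c.png",cv2.resize(a,None,fx=3,fy=3,interpolation=cv2.INTER_CUBIC))
```

```text
(no output)
```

View pics/t0c.png

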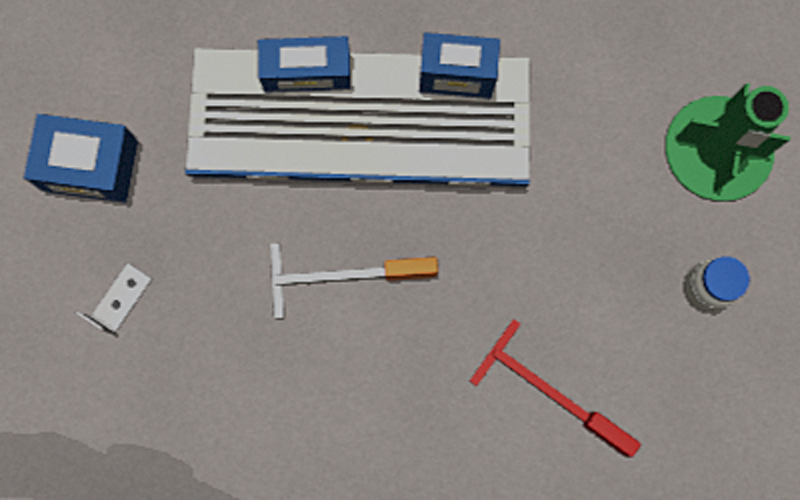

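View pics/s0c.png

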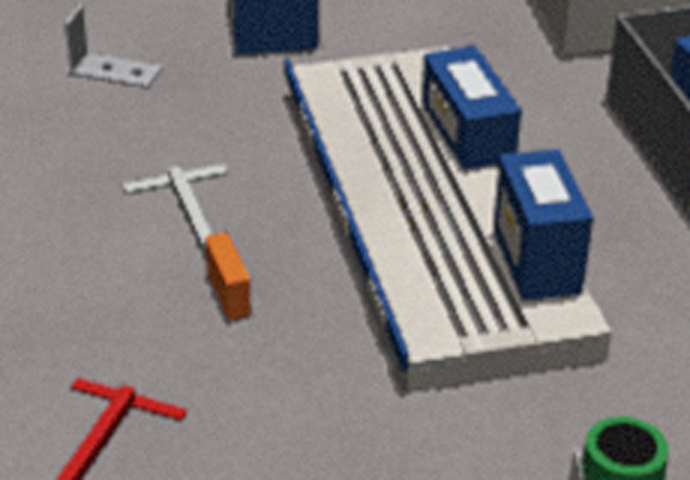

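The orange-handled probe is at about (400,267) in the top crop, with its head at (277,280). It matches the description. The red one at (612,433) is the look-alike. Brass glints show through the shelf slots at about (350,130) in the top crop. Next I'll measure these.

Run:
```python
from h import *
for n in("top","side"):
    s=snapshot(n);W=world(s);f=s["frame"].astype(int);hsv=cv2.cvtColor(s["frame"],cv2.COLOR_RGB2HSV)
    R=cv2.Rodrigues(np.array(s["rvec"],float))[0];C=-R.T@np.array(s["tvec"]).reshape(3)
    H,S,V=[hsv[...,i].astype(int) for i in range(3)]
    # orange handle
    m=(H>5)&(H<20)&(S>150)&(V>100)
    m[:190]=False
    top=m&(W[...,2]>.038)
    p=W[top];p=p[~np.isnan(p).any(1)]
    (c,sz,a)=cv2.minAreaRect((p[:,:2]*1000).astype(np.float32));print(n,"handle top",len(p),np.round(c,1),np.round(sz,1),a,p[:,2].mean())
    # whole probe mask
    for k in finder.masks_of(s,"probe_grip")[:2]:
        q=W[k["pixels"]&(V>0)];q=q[~np.isnan(q).any(1)]
        q=q[q[:,0]>.42]
        if len(q)<50 or len(q)>5000: continue
        h=q[(q[:,2]<.013)&(q[:,2]>-.005)]
        print(" head-ish",len(h), [np.round(x,3) for x in cv2.minAreaRect((h[:,:2]*1000).astype(np.float32))])
    # shelf deck points
    d=(W[...,2]>.028)&(W[...,2]<.038)&(W[...,0]>.58)&(W[...,0]<.85)&(W[...,1]>-.25)&(W[...,1]<.33)&(S<60)
    q=W[d];print(" deck",[np.round(x,2) for x in cv2.minAreaRect((q[:,:2]*1000).astype(np.float32))])
    b=(H>100)&(H<125)&(S>120)&(W[...,2]>.039)&(W[...,2]<.048)&(W[...,0]<.66)&(W[...,1]<.33)&(W[...,1]>-.25)&(W[...,0]>.56)
    q=W[b];print(" rail",len(q),[np.round(x,2) for x in cv2.minAreaRect((q[:,:2]*1000).astype(np.float32))]); pf=np.polyfit(q[:,1],q[:,0],1);print(pf,np.arctan(pf[0]))
    # washer: yellow in slots
    y=(f[...,0]-f[...,2]>30)&(W[...,0]>.6)&(W[...,0]<.74)&(W[...,1]>-.2)&(W[...,1]<.3)
    for v,u in np.argwhere(y):
        ray=R.T@np.array([(u-s["cx"])/s["fx"],(v-s["cy"])/s["fy"],1]);t=(.006-C[2])/ray[2];g=C+t*ray
        print("  ",u,v,f[v,u],g.round(3),W[v,u].round(3))
```

```text
top handle top 175 [488.6 -24.7] [21.8 68. ] 3.9636008739471436 0.045051335859783326
 head-ish 199 [array([497.897,  69.181]), array([ 98.764, 206.798]), np.float64(16.6)]
 deck [array([695.1 ,  49.27]), array([459.11, 183.46]), np.float64(89.31)]
 rail 315 [array([608.19,  48.92]), array([453.27,   8.27]), np.float64(89.17)]
[0.01598751 0.60761718] 0.015986146787367414
   237 136 [88 79 50] [0.751 0.139 0.006] [0.725 0.132 0.081]
   238 136 [87 74 40] [0.752 0.137 0.006] [0.727 0.129 0.078]
   239 136 [98 85 37] [0.752 0.134 0.006] [0.729 0.127 0.071]
   240 136 [107  88  36] [0.752 0.131 0.006] [0.728 0.124 0.074]
   241 136 [106  89  39] [0.752 0.128 0.006] [0.726 0.121 0.081]
   242 136 [113 101  40] [0.752 0.125 0.006] [0.728 0.119 0.075]
   243 136 [121 111  46] [0.752 0.123 0.006] [0.729 0.117 0.07 ]
   244 136 [101  90  37] [0.752 0.12  0.006] [0.731 0.114 0.067]
   245 136 [103  91  31] [0.752 0.117 0.006] [0.729 0.111 0.071]
   246 136 [116 102  33] [0.752 0.114 0.006] [0.728 0.108 0.076]
   247 136 [117 107  42] [0.752 0.112 0.006] [0.729 0.106 0.073]
   248 136 [98 93 63]
[... 4299 characters left out ...]
2  91  71] [0.691 0.042 0.006] [0.692 0.045 0.003]
   358 210 [81 72 45] [0.765 0.025 0.006] [ 0.726 -0.069  0.083]
   359 210 [98 86 50] [0.768 0.024 0.006] [ 0.725 -0.079  0.09 ]
   358 211 [83 73 52] [0.764 0.02  0.006] [ 0.725 -0.072  0.082]
   359 211 [93 74 24] [0.766 0.02  0.006] [ 0.725 -0.08   0.088]
   359 212 [79 66 29] [0.765 0.015 0.006] [ 0.724 -0.082  0.086]
   360 212 [87 74 33] [0.768 0.015 0.006] [ 0.724 -0.089  0.092]
   359 213 [79 71 47] [0.763 0.011 0.006] [ 0.724 -0.082  0.083]
   360 213 [89 73 32] [0.766 0.01  0.006] [ 0.722 -0.093  0.092]
   360 214 [86 69 33] [0.765 0.006 0.006] [ 0.722 -0.094  0.089]
   360 215 [84 74 46] [0.763 0.002 0.006] [ 0.722 -0.095  0.086]
```

```bash
cat > plan.py <<'E'
import sys
from h import *
from scipy.spatial.transform import Rotation as Ro
def plan(p1,ang,n):
    """rows to tool pos p1, pointing down, tool y at world angle ang (deg)"""
    st=monitor.get_state();p0=np.array(st["tool_pos"]);r0=Ro.from_quat(st["eef_rot"])
    a=np.deg2rad(ang);y=np.array([np.cos(a),np.sin(a),0]);z=np.array([0,0,-1.]);r1=Ro.from_matrix(np.stack([np.cross(y,z),y,z],1))
    rv=(r0.inv()*r1).as_rotvec();print("at",p0.round(4),"q",np.round(st["q"],2),"t",round(st["clock"],2),"total rv",rv.round(3),"dist mm",(1e3*np.linalg.norm(p1-p0)).round())
    r=r0
    for i in range(n):
        print(*(r.inv().apply((p1-p0)/n)*100).round(2),*(rv/n).round(3),sep=", ")
        r=r*Ro.from_rotvec(rv/n)
if __name__=="__main__":
    a=list(map(float,sys.argv[1:]));plan(np.array(a[:3]),a[3],int(a[4]))
E
python3 plan.py 0.488 -0.025 0.17 4 14
```

```text
at [0.1768 0.5995 0.3028] q [-1.25  0.69 -0.19  1.57  0.16  0.9  -0.22] t 1.0 total rv [ 0.    -0.     1.214] dist mm 710.0
-3.39, -3.65, 0.95, 0.0, -0.0, 0.087
-3.7, -3.34, 0.95, 0.0, -0.0, 0.087
-3.97, -3.01, 0.95, 0.0, -0.0, 0.087
-4.22, -2.65, 0.95, 0.0, -0.0, 0.087
-4.43, -2.28, 0.95, 0.0, -0.0, 0.087
-4.61, -1.89, 0.95, 0.0, -0.0, 0.087
-4.76, -1.48, 0.95, 0.0, -0.0, 0.087
-4.87, -1.06, 0.95, 0.0, -0.0, 0.087
-4.94, -0.64, 0.95, 0.0, -0.0, 0.087
-4.98, -0.2, 0.95, 0.0, -0.0, 0.087
-4.98, 0.23, 0.95, 0.0, -0.0, 0.087
-4.94, 0.66, 0.95, 0.0, -0.0, 0.087
-4.86, 1.08, 0.95, 0.0, -0.0, 0.087
-4.75, 1.5, 0.95, 0.0, -0.0, 0.087
```

>>> carry_out(motion=[-3.39,-3.65,0.95,0,0,0.087,-3.7,-3.34,0.95,0,0,0.087,-3.97,-3.01,0.95,0,0,0.087,-4.22,-2.65,0.95,0,0,0.087,-4.43,-2.28,0.95,0,0,0.087,-4.61,-1.89,0.95,0,0,0.087,-4.76,-1.48,0.95,0,0,0.087], hand=5)

```text
clock: 1.88
tool_pos: [0.3329, 0.2861, 0.2363]
eef_rot: [0.434, 0.901, 0.001, 0.0]
contact_force: [1.3, 1.3, -0.3]
opening: 0.57
```

>>> carry_out(motion=[-4.87,-1.06,0.95,0,0,0.087,-4.94,-0.64,0.95,0,0,0.087,-4.98,-0.2,0.95,0,0,0.087,-4.98,0.23,0.95,0,0,0.087,-4.94,0.66,0.95,0,0,0.087,-4.86,1.08,0.95,0,0,0.087,-4.75,1.5,0.95,0,0,0.087,0,0,0,0,0,0])

```text
clock: 2.88
tool_pos: [0.4884, -0.0299, 0.1693]
eef_rot: [0.686, 0.727, -0.0, 0.002]
contact_force: [-0.0, -0.5, 0.3]
opening: 0.562
```

```bash
python3 plan.py 0.488 -0.025 0.071 4 5
```

```text
at [ 0.4884 -0.0299  0.1693] q [-0.02  0.75 -0.03  2.09  0.07  0.31 -0.04] t 2.88 total rv [ 0.002  0.003 -0.012] dist mm 98.0
0.1, -0.01, 1.97, 0.0, 0.001, -0.002
0.1, -0.0, 1.97, 0.0, 0.001, -0.002
0.1, -0.0, 1.97, 0.0, 0.001, -0.002
0.1, -0.0, 1.97, 0.0, 0.001, -0.002
0.1, -0.0, 1.97, 0.0, 0.001, -0.002
```

>>> carry_out(motion=[0.1,0,1.97,0,0,0,0.1,0,1.97,0,0,0,0.1,0,1.97,0,0,0,0.1,0,1.97,0,0,0,0.1,0,1.97,0,0,0,0,0,0,0,0,0])

```text
clock: 3.62
tool_pos: [0.4858, -0.0191, 0.0705]
eef_rot: [0.683, 0.731, -0.0, -0.001]
contact_force: [-0.5, -0.6, 1.0]
opening: 0.566
```

>>> carry_out(motion=[0,0,0,0,0,0,0,0,0,0,0,0,0,0,0,0,0,0,0,0,0,0,0,0,0,0,0,0,0,0,0,0,0,0,0,0], hand=1, grip_force=45)

```text
clock: 4.38
tool_pos: [0.4867, -0.0204, 0.0718]
eef_rot: [0.683, 0.73, 0.0, 0.0]
contact_force: [-0.7, 1.5, 6.7]
opening: 0.247
```

>>> carry_out(motion=[0,0,-1,0,0,0,0,0,-2,0,0,0,0,0,-2,0,0,0,0,0,-2,0,0,0,0,0,0,0,0,0,0,0,0,0,0,0])

```text
clock: 5.12
tool_pos: [0.4862, -0.0204, 0.1409]
eef_rot: [0.683, 0.73, -0.0, -0.0]
contact_force: [-0.0, 0.4, -1.9]
opening: 0.248
```

```bash
python3 plan.py 0.40 0.135 0.14 -91 12
python3 - <<'E'
from h import *
s=monitor.get_state();print(s["contact_force"],s["moment"])
s=snapshot("side");save(s,"s1.png",(180,120,420,300),3)
E
```

```text
at [ 0.4862 -0.0204  0.1409] q [-0.04  0.8  -0.02  2.11  0.07  0.24 -0.06] t 5.12 total rv [-0.     0.     1.654] dist mm 178.0
1.34, -0.63, 0.01, -0.0, 0.0, 0.138
1.24, -0.81, 0.01, -0.0, 0.0, 0.138
1.12, -0.97, 0.01, -0.0, 0.0, 0.138
0.97, -1.12, 0.01, -0.0, 0.0, 0.138
0.81, -1.24, 0.01, -0.0, 0.0, 0.138
0.63, -1.34, 0.01, -0.0, 0.0, 0.138
0.44, -1.41, 0.01, -0.0, 0.0, 0.138
0.24, -1.46, 0.01, -0.0, 0.0, 0.138
0.04, -1.48, 0.01, -0.0, 0.0, 0.138
-0.16, -1.47, 0.01, -0.0, 0.0, 0.138
-0.36, -1.44, 0.01, -0.0, 0.0, 0.138
-0.56, -1.37, 0.01, -0.0, 0.0, 0.138
[-0.01583962  0.44435413 -1.89642337] [-0.11429132  0.05343831 -0.01279797]
```

View pics/s1.png

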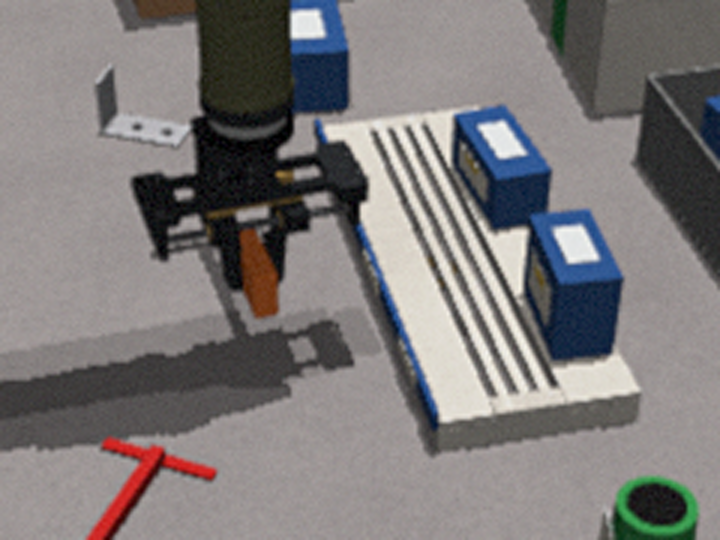

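The probe is lifted in the jaws, with the orange handle at (260,270) in the crop.

>>> carry_out(motion=[1.34,-0.63,0,0,0,0.138,1.24,-0.81,0,0,0,0.138,1.12,-0.97,0,0,0,0.138,0.97,-1.12,0,0,0,0.138,0.81,-1.24,0,0,0,0.138,0.63,-1.34,0,0,0,0.138])

```text
clock: 5.92
tool_pos: [0.4428, 0.0577, 0.1404]
eef_rot: [0.92, 0.391, -0.001, -0.0]
contact_force: [-0.9, -0.2, -2.2]
opening: 0.243
```

>>> carry_out(motion=[0.44,-1.41,0,0,0,0.138,0.24,-1.46,0,0,0,0.138,0.04,-1.48,0,0,0,0.138,-0.16,-1.47,0,0,0,0.138,-0.36,-1.44,0,0,0,0.138,-0.56,-1.37,0,0,0,0.138,0,0,0,0,0,0,0,0,0,0,0,0])

```text
clock: 6.92
tool_pos: [0.4006, 0.1344, 0.1409]
eef_rot: [1.0, -0.009, -0.0, 0.0]
contact_force: [-0.1, -0.4, -2.2]
opening: 0.248
```

```bash
cat > pr.py <<'E'
from h import *
from scipy.spatial.transform import Rotation as Ro
def probe(s):
    """head bar fit from depth, given tool pose: white points near expected head"""
    st=monitor.get_state();p=np.array(st["tool_pos"]);r=Ro.from_quat(st["eef_rot"])
    L=r.inv().apply((world(s)-p).reshape(-1,3)).reshape(420,560,3)*1000
    return L
if __name__=="__main__":
    for n in("side","top"):
        s=snapshot(n);L=probe(s)
        for t in("probe_head",):
            k=finder.masks_of(s,t)
            for m in k[:2]:
                q=L[m["pixels"]];q=q[(q[:,0]>165)&(q[:,0]<200)&(abs(q[:,1])<70)&(abs(q[:,2]-68)<25)]
                if len(q)>15: print(n,round(m["p"],2),len(q),"x",np.percentile(q[:,0],[3,50,97]).round(),"y",np.percentile(q[:,1],[3,50,97]).round(),"z(tool)",np.percentile(q[:,2],[5,50,95]).round(1))
                q=L[m["pixels"]];q=q[(q[:,0]>45)&(q[:,0]<165)&(abs(q[:,1])<16)&(abs(q[:,2]-60)<25)]
                if len(q)>15: print("  shank n",len(q),"y=ax+b",np.polyfit(q[:,0],q[:,1],1).round(4))
    save(s,"t1.png",(100,100,400,300),2.5)
    st=monitor.get_state();print({k:np.round(st[k],3) for k in("clock","tool_pos","eef_rot","contact_force","moment","q")})
E
python3 pr.py; python3 plan.py 0.39 0.135 0.0725 -91 4
```

```text
side 0.96 63 x [166. 171. 177.] y [-40.   5.  46.] z(tool) [57.2 67.6 71.3]
  shank n 254 y=ax+b [-0.0161  3.8401]
top 0.82 174 x [167. 173. 179.] y [-54.  -6.  37.] z(tool) [55.8 66.7 71.9]
  shank n 165 y=ax+b [-0.012 -3.216]
{'clock': np.float64(7.125), 'tool_pos': array([0.401, 0.134, 0.141]), 'eef_rot': array([ 1.  , -0.01,  0.  ,  0.  ]), 'contact_force': array([-0.897,  0.189, -1.48 ]), 'moment': array([-0.049,  0.253,  0.014]), 'q': array([-0.5  ,  0.788,  0.11 ,  2.295, -0.903,  0.099, -1.112])}
at [0.4007 0.1344 0.1412] q [-0.5   0.79  0.11  2.3  -0.9   0.1  -1.11] t 7.12 total rv [ 0.    -0.    -0.002] dist mm 70.0
-0.27, -0.01, 1.72, 0.0, -0.0, -0.0
-0.27, -0.01, 1.72, 0.0, -0.0, -0.0
-0.27, -0.01, 1.72, 0.0, -0.0, -0.0
-0.27, -0.01, 1.72, 0.0, -0.0, -0.0
```

View pics/t1.png

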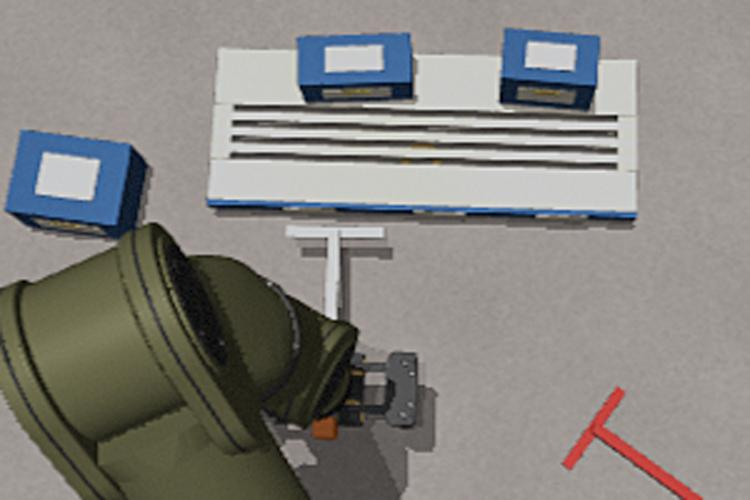

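The probe points at the shelf: its head is at (335,233) in the crop, with its bar parallel to the rail and about 173 mm ahead of the TCP. Joint 5 is near its limit, so I won't retreat further.

>>> carry_out(motion=[0,0,1.7,0,0,0,0,0,1.7,0,0,0,0,0,1.7,0,0,0,0,0,1.5,0,0,0,0,0,0,0,0,0,0,0,0,0,0,0])

```text
clock: 7.88
tool_pos: [0.4152, 0.14, 0.0878]
eef_rot: [1.0, -0.01, -0.013, 0.005]
contact_force: [-0.2, 0.8, -1.4]
opening: 0.248
```

```bash
python3 pr.py
```

```text
side 0.7 100 x [166. 173. 185.] y [-45.   5.  50.] z(tool) [57.5 68.3 86.4]
  shank n 271 y=ax+b [-0.0163  4.0335]
top 0.57 124 x [167. 172. 178.] y [-51. -11.  38.] z(tool) [55.4 66.5 72.5]
  shank n 102 y=ax+b [-0.0077 -4.056 ]
{'clock': np.float64(8.075), 'tool_pos': array([0.415, 0.14 , 0.088]), 'eef_rot': array([ 1.   , -0.01 , -0.013,  0.004]), 'contact_force': array([-0.337, -0.531, -1.934]), 'moment': array([-0.027,  0.137,  0.035]), 'q': array([-0.455,  0.908,  0.043,  2.238, -1.   ,  0.043, -1.018])}
```

```bash
python3 plan.py 0.405 0.205 0.14 -91 4
```

```text
at [0.4153 0.1401 0.088 ] q [-0.45  0.91  0.04  2.24 -1.    0.04 -1.02] t 8.07 total rv [ 0.009  0.025 -0.002] dist mm 84.0
-0.32, -1.61, -1.31, 0.002, 0.006, -0.0
-0.31, -1.61, -1.3, 0.002, 0.006, -0.0
-0.3, -1.61, -1.3, 0.002, 0.006, -0.0
-0.29, -1.62, -1.3, 0.002, 0.006, -0.0
```

>>> carry_out(motion=[-0.32,-1.61,-1.31,0.002,0.006,0,-0.31,-1.61,-1.3,0.002,0.006,0,-0.3,-1.61,-1.3,0.002,0.006,0,-0.29,-1.62,-1.3,0.002,0.006,0,0,0,0,0,0,0,0,0,0,0,0,0])

```text
clock: 8.82
tool_pos: [0.4053, 0.2044, 0.1394]
eef_rot: [1.0, -0.01, -0.001, 0.001]
contact_force: [-0.0, 0.9, -1.6]
opening: 0.242
```

```bash
python3 plan.py 0.41 0.205 0.076 -91 5
```

```text
at [0.4053 0.2044 0.1394] q [-0.73  0.82  0.27  2.21 -0.98  0.24 -1.17] t 8.82 total rv [ 0.002  0.002 -0.002] dist mm 64.0
0.1, -0.02, 1.27, 0.0, 0.0, -0.0
0.1, -0.02, 1.27, 0.0, 0.0, -0.0
0.1, -0.02, 1.27, 0.0, 0.0, -0.0
0.1, -0.02, 1.27, 0.0, 0.0, -0.0
0.1, -0.01, 1.27, 0.0, 0.0, -0.0
```

>>> carry_out(motion=[0.1,0,1.27,0,0,0,0.1,0,1.27,0,0,0,0.1,0,1.27,0,0,0,0.1,0,1.27,0,0,0,0.1,0,1.27,0,0,0,0,0,0,0,0,0])

```text
clock: 9.57
tool_pos: [0.4117, 0.2048, 0.0763]
eef_rot: [1.0, -0.01, -0.003, 0.001]
contact_force: [0.3, -0.4, -2.8]
opening: 0.241
```

```bash
python3 plan.py 0.41 0.205 0.072 -91 1;python3 pr.py
```

```text
at [0.4117 0.2048 0.0763] q [-0.59  0.93  0.04  2.19 -1.    0.04 -1.15] t 9.57 total rv [ 0.003  0.005 -0.003] dist mm 5.0
-0.17, -0.02, 0.43, 0.003, 0.005, -0.003
side 0.72 109 x [166. 172. 184.] y [-47.   5.  46.] z(tool) [59.1 69.1 78.5]
  shank n 244 y=ax+b [-0.0218  5.0751]
top 0.69 165 x [167. 173. 179.] y [-52.   0.  41.] z(tool) [56.5 67.  73. ]
  shank n 160 y=ax+b [-0.0208 -1.7407]
{'clock': np.float64(9.775), 'tool_pos': array([0.412, 0.206, 0.077]), 'eef_rot': array([ 1.   , -0.01 , -0.002,  0.001]), 'contact_force': array([-0.124, -0.411, -1.364]), 'moment': array([ 0.003,  0.241, -0.008]), 'q': array([-0.591,  0.932,  0.046,  2.191, -1.   ,  0.043, -1.154])}
```

```bash
python3 plan.py 0.444 0.133 0.075 -91 6
```

```text
at [0.4117 0.2055 0.0774] q [-0.59  0.93  0.05  2.19 -1.    0.04 -1.15] t 9.78 total rv [ 0.002  0.003 -0.002] dist mm 79.0
0.56, 1.2, 0.04, 0.0, 0.001, -0.0
0.56, 1.2, 0.04, 0.0, 0.001, -0.0
0.56, 1.2, 0.04, 0.0, 0.001, -0.0
0.56, 1.2, 0.04, 0.0, 0.001, -0.0
0.56, 1.2, 0.04, 0.0, 0.001, -0.0
0.56, 1.2, 0.04, 0.0, 0.001, -0.0
```

>>> carry_out(motion=[0.56,1.2,0.03,0,0.001,0,0.56,1.2,0.03,0,0.001,0,0.56,1.2,0.03,0,0.001,0,0.56,1.2,0.03,0,0.001,0,0.56,1.2,0.03,0,0.001,0,0.56,1.2,0.03,0,0,0,0,0,0,0,0,0])

```text
clock: 10.65
tool_pos: [0.4453, 0.132, 0.0761]
eef_rot: [1.0, -0.011, 0.0, 0.002]
contact_force: [0.6, 1.0, -1.6]
opening: 0.249
```

```bash
python3 plan.py 0.46 0.133 0.075 -91 4;python3 pr.py
```

```text
at [0.4453 0.132  0.0761] q [-0.42  0.94  0.05  2.18 -0.97  0.05 -1.01] t 10.65 total rv [ 0.004 -0.    -0.004] dist mm 15.0
0.37, -0.03, 0.03, 0.001, -0.0, -0.001
0.37, -0.03, 0.03, 0.001, -0.0, -0.001
0.37, -0.03, 0.03, 0.001, -0.0, -0.001
0.37, -0.03, 0.03, 0.001, -0.0, -0.001
  shank n 262 y=ax+b [-0.0063  4.3672]
  shank n 92 y=ax+b [-0.0059 -3.5866]
{'clock': np.float64(10.85), 'tool_pos': array([0.444, 0.134, 0.076]), 'eef_rot': array([ 1.   , -0.009, -0.   ,  0.001]), 'contact_force': array([ 0.154,  0.102, -1.025]), 'moment': array([ 0.002,  0.186, -0.   ]), 'q': array([-0.425,  0.935,  0.052,  2.182, -0.97 ,  0.048, -1.013])}
```

View pics/t1.png

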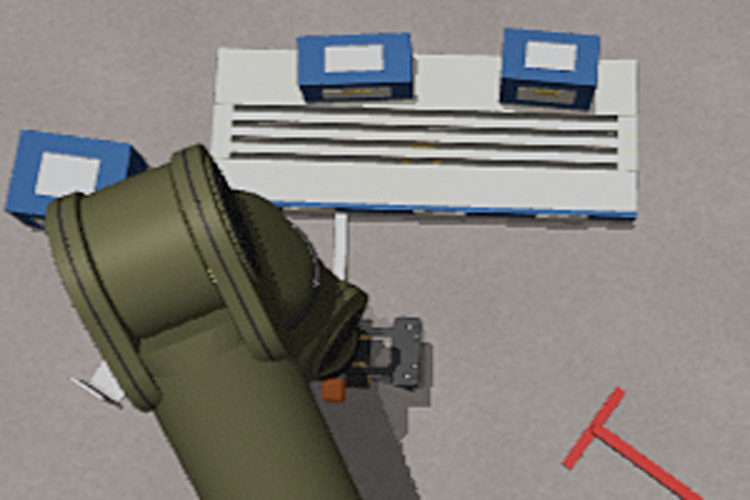

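>>> carry_out(motion=[0.15,0,0,0,0,0,0.15,0,0,0,0,0,0.15,0,0,0,0,0,0,0,0,0,0,0])

```text
clock: 11.35
tool_pos: [0.4494, 0.1333, 0.0761]
eef_rot: [1.0, -0.01, -0.0, 0.002]
contact_force: [-0.2, -0.1, -1.6]
opening: 0.246
```

>>> carry_out(motion=[0.15,0,0,0,0,0,0.15,0,0,0,0,0,0,0,0,0,0,0])

```text
clock: 11.72
tool_pos: [0.4524, 0.1332, 0.0761]
eef_rot: [1.0, -0.01, -0.0, 0.002]
contact_force: [0.4, -0.3, -1.8]
opening: 0.246
```

>>> carry_out(motion=[0.2,0,0,0,0,0,0.2,0,0,0,0,0,0,0,0,0,0,0])

```text
clock: 12.1
tool_pos: [0.4564, 0.1332, 0.0761]
eef_rot: [1.0, -0.01, 0.0, 0.002]
contact_force: [-0.3, 0.4, -1.1]
opening: 0.245
```

>>> carry_out(motion=[0.2,0,0,0,0,0,0.2,0,0,0,0,0,0,0,0,0,0,0])

```text
clock: 12.48
tool_pos: [0.4604, 0.1331, 0.0761]
eef_rot: [1.0, -0.01, 0.0, 0.002]
contact_force: [-0.1, -0.4, -1.9]
opening: 0.245
```

>>> carry_out(motion=[0.25,0,0,0,0,0,0.25,0,0,0,0,0,0,0,0,0,0,0])

```text
clock: 12.85
tool_pos: [0.4655, 0.133, 0.0761]
eef_rot: [1.0, -0.01, 0.0, 0.002]
contact_force: [-0.3, -0.2, -1.7]
opening: 0.247
```

>>> carry_out(motion=[0.6,0,0,0,0,0,0.6,0,0,0,0,0,0.6,0,0,0,0,0,0.6,0,0,0,0,0,0,0,0,0,0,0])

```text
clock: 13.48
tool_pos: [0.4898, 0.1326, 0.0761]
eef_rot: [1.0, -0.01, 0.0, 0.002]
contact_force: [-0.1, 0.1, -2.3]
opening: 0.244
```

>>> carry_out(motion=[0.8,0,0,0,0,0,0.8,0,0,0,0,0,0.8,0,0,0,0,0,0.8,0,0,0,0,0,0.8,0,0,0,0,0,0.8,0,0,0,0,0,0.8,0,0,0,0,0,0,0,0,0,0,0])

```text
clock: 14.48
tool_pos: [0.5459, 0.1314, 0.0761]
eef_rot: [1.0, -0.01, 0.0, 0.002]
contact_force: [0.2, 0.1, -1.9]
opening: 0.249
```

```bash
python3 plan.py 0.552 0.112 0.074 -91 6
python3 - <<'E'
from h import *
s=snapshot("top");save(s,"t2.png",(170,110,370,210),4)
E
```

```text
at [0.5459 0.1314 0.0761] q [-0.52  1.    0.35  1.9  -0.86  0.39 -1.1 ] t 14.47 total rv [ 0.003 -0.001 -0.002] dist mm 20.0
0.11, 0.32, 0.04, 0.001, -0.0, -0.0
0.11, 0.32, 0.04, 0.001, -0.0, -0.0
0.11, 0.32, 0.04, 0.001, -0.0, -0.0
0.11, 0.32, 0.04, 0.001, -0.0, -0.0
0.11, 0.32, 0.03, 0.001, -0.0, -0.0
0.11, 0.32, 0.03, 0.001, -0.0, -0.0
```

View pics/t2.png

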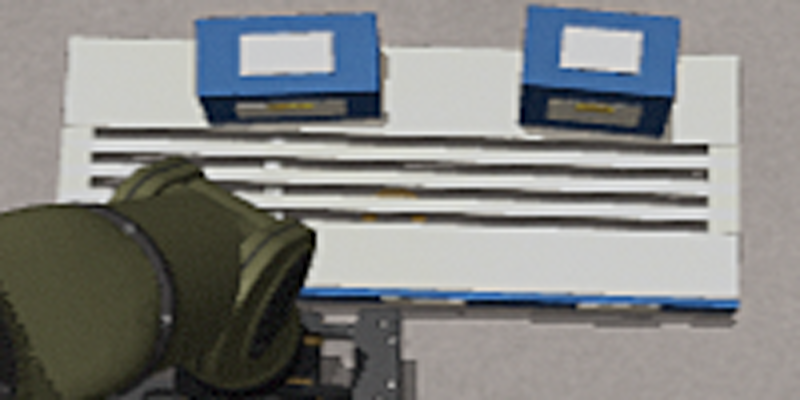

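The brass washer is still at (395,205) in the crop, and the shank shows in the slots at (275,190), about 80 mm to its left. The head is past the washer. Now I slide it sideways, feeling for the clip.

>>> carry_out(motion=[0.2,0.3,0,0,0,0,0.2,0.3,0,0,0,0,0.2,0.3,0,0,0,0,0,0,0,0,0,0])

```text
clock: 15.02
tool_pos: [0.5512, 0.1218, 0.0762]
eef_rot: [1.0, -0.01, -0.0, 0.002]
contact_force: [-0.7, -0.2, -1.7]
opening: 0.244
```

>>> carry_out(motion=[0,0.25,0,0,0,0,0,0.25,0,0,0,0,0,0.25,0,0,0,0,0,0,0,0,0,0])

```text
clock: 15.52
tool_pos: [0.5508, 0.1145, 0.0762]
eef_rot: [1.0, -0.01, -0.0, 0.002]
contact_force: [-0.4, 1.1, -1.6]
opening: 0.249
```

>>> carry_out(motion=[0,0.25,0,0,0,0,0,0.25,0,0,0,0,0,0.25,0,0,0,0,0,0,0,0,0,0])

```text
clock: 16.02
tool_pos: [0.5507, 0.1069, 0.0762]
eef_rot: [1.0, -0.01, -0.0, 0.002]
contact_force: [1.1, -0.2, -0.9]
opening: 0.245
```

>>> carry_out(motion=[0,0.25,0,0,0,0,0,0.25,0,0,0,0,0,0.25,0,0,0,0,0,0,0,0,0,0])

```text
clock: 16.52
tool_pos: [0.5506, 0.0994, 0.0762]
eef_rot: [1.0, -0.01, -0.0, 0.002]
contact_force: [0.9, 0.7, -2.3]
opening: 0.248
```

>>> carry_out(motion=[0,0.25,0,0,0,0,0,0.25,0,0,0,0,0,0.25,0,0,0,0,0,0,0,0,0,0])

```text
clock: 17.02
tool_pos: [0.5504, 0.0919, 0.0762]
eef_rot: [1.0, -0.01, -0.0, 0.002]
contact_force: [1.0, 0.5, -2.2]
opening: 0.246
```

>>> carry_out(motion=[0,0.25,0,0,0,0,0,0.25,0,0,0,0,0,0.25,0,0,0,0,0,0,0,0,0,0])

```text
clock: 17.52
tool_pos: [0.5503, 0.0844, 0.0763]
eef_rot: [1.0, -0.01, -0.0, 0.002]
contact_force: [0.2, -0.5, -0.9]
opening: 0.246
```

>>> carry_out(motion=[0,0.1,0.12,0,0,0,0,0.1,0.12,0,0,0,0,0,0,0,0,0])

```text
clock: 17.9
tool_pos: [0.5501, 0.0827, 0.0737]
eef_rot: [1.0, -0.01, -0.0, 0.002]
contact_force: [0.0, -0.1, -1.7]
opening: 0.244
```

>>> carry_out(motion=[0,0,0.1,0,0,0,0,0,0,0,0,0])

```text
clock: 18.15
tool_pos: [0.5502, 0.0829, 0.0727]
eef_rot: [1.0, -0.01, -0.0, 0.001]
contact_force: [-0.8, 0.2, -1.4]
opening: 0.245
```

```bash
python3 plan.py 0.552 0.082 0.072 -91 1
python3 - <<'E'
from h import *
print(monitor.get_state()["contact_force"])
s=snapshot("top");save(s,"t3.png",(210,120,330,210),6)
E
```

```text
at [0.5502 0.0829 0.0727] q [-0.42  1.    0.32  1.92 -0.84  0.36 -1.02] t 18.15 total rv [ 0.003  0.    -0.002] dist mm 2.0
0.18, 0.09, 0.07, 0.003, 0.0, -0.002
[-0.8048248   0.19969274 -1.38762423]
```

View pics/t3.png

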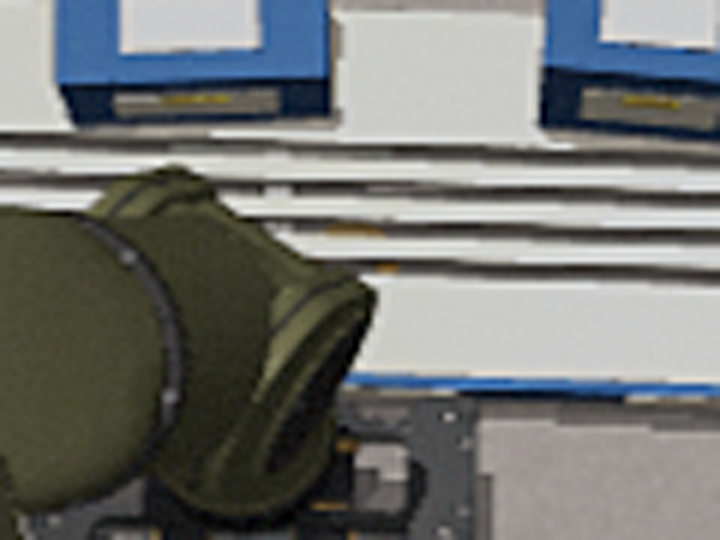

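The shank is at (278,190) and the washer at (355,230) in the crop, about 35 mm apart, so the washer sits behind the right arm of the T. Now I drag it gently.

>>> carry_out(motion=[-0.4,0,0.05,0,0,0,-0.4,0,0,0,0,0,-0.4,0,0,0,0,0,-0.4,0,0,0,0,0,-0.4,0,0,0,0,0,-0.4,0,0,0,0,0,-0.4,0,0,0,0,0])

```text
clock: 19.08
tool_pos: [0.5222, 0.0834, 0.0724]
eef_rot: [1.0, -0.01, 0.0, 0.002]
contact_force: [0.7, 0.6, -1.7]
opening: 0.246
```

>>> carry_out(motion=[-0.4,0,0,0,0,0,-0.4,0,0,0,0,0,-0.4,0,0,0,0,0,-0.4,0,0,0,0,0,-0.4,0,0,0,0,0,-0.4,0,0,0,0,0])

```text
clock: 19.82
tool_pos: [0.498, 0.0838, 0.0724]
eef_rot: [1.0, -0.01, -0.0, 0.002]
contact_force: [0.2, -0.2, -2.9]
opening: 0.247
```

```bash
python3 plan.py 0.465 0.084 0.072 -91 6
python3 - <<'E'
from h import *
print(monitor.get_state()["contact_force"])
s=snapshot("top");f=s["frame"].astype(int);y=(f[...,0]-f[...,2]>28)
y[:145]=0;y[200:]=0;y[:,:256]=0;y[:,310:]=0
print([(u,v) for v,u in np.argwhere(y)])
E
```

```text
at [0.498  0.0838 0.0724] q [-0.37  0.96  0.19  2.07 -0.89  0.19 -0.97] t 19.82 total rv [ 0.003  0.    -0.002] dist mm 33.0
-0.55, 0.01, 0.01, 0.001, 0.0, -0.0
-0.55, 0.01, 0.01, 0.001, 0.0, -0.0
-0.55, 0.01, 0.01, 0.001, 0.0, -0.0
-0.55, 0.01, 0.01, 0.001, 0.0, -0.0
-0.55, 0.01, 0.01, 0.001, 0.0, -0.0
-0.55, 0.01, 0.01, 0.001, 0.0, -0.0
[ 0.23395571 -0.19931902 -2.94740163]
[(np.int64(259), np.int64(192)), (np.int64(259), np.int64(193)), (np.int64(263), np.int64(194)), (np.int64(262), np.int64(195)), (np.int64(261), np.int64(196)), (np.int64(262), np.int64(196)), (np.int64(260), np.int64(197)), (np.int64(261), np.int64(197)), (np.int64(262), np.int64(197)), (np.int64(258), np.int64(198)), (np.int64(259), np.int64(198)), (np.int64(260), np.int64(198)), (np.int64(261), np.int64(198)), (np.int64(257), np.int64(199)), (np.int64(258), np.int64(199)), (np.int64(259), np.int64(199)), (np.int64(260), np.int64(199))]
```

>>> carry_out(motion=[-0.4,0,0,0,0,0,-0.4,0,0,0,0,0,-0.4,0,0,0,0,0,-0.4,0,0,0,0,0,-0.4,0,0,0,0,0,-0.4,0,0,0,0,0,-0.4,0,0,0,0,0,-0.4,0,0,0,0,0])

```text
clock: 20.88
tool_pos: [0.466, 0.0845, 0.0724]
eef_rot: [1.0, -0.01, -0.0, 0.002]
contact_force: [0.4, 0.3, -1.0]
opening: 0.246
```

>>> carry_out(motion=[-0.3,0,0,0,0,0,-0.3,0,0,0,0,0,-0.2,0,0,0,0,0,0,0,0,0,0,0])

```text
clock: 21.38
tool_pos: [0.458, 0.0846, 0.0724]
eef_rot: [1.0, -0.01, -0.0, 0.001]
contact_force: [0.5, -0.2, -0.9]
opening: 0.245
```

```bash
python3 plan.py 0.455 0.084 0.072 -91 1
python3 - <<'E'
from h import *
print(monitor.get_state()["contact_force"])
s=snapshot("side");save(s,"s2.png",(220,160,380,280),5)
E
```

```text
at [0.458  0.0846 0.0724] q [-0.31  0.94  0.05  2.18 -0.97  0.04 -0.91] t 21.38 total rv [ 0.003  0.001 -0.002] dist mm 3.0
-0.3, 0.07, 0.04, 0.003, 0.001, -0.002
[ 0.49226113 -0.23702614 -0.88503895]
```

View pics/s2.png

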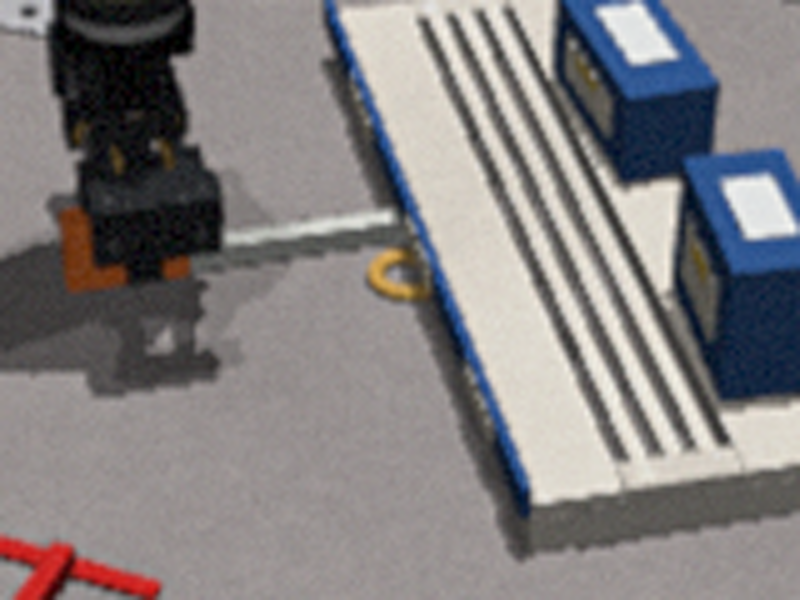

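The washer is now mostly in the open at (400,272) in the crop, with the shank at (310,228). The arm is at its near limit, so I'll set the probe down, slide the open fingers forward onto the shank and pull the rest.

>>> carry_out(motion=[0,0,0,0,0,0,0,0,0,0,0,0,0,0,0,0,0,0,0,0,0,0,0,0], hand=4.5)

```text
clock: 21.92
tool_pos: [0.4583, 0.0846, 0.0724]
eef_rot: [1.0, -0.01, -0.0, 0.002]
contact_force: [0.1, -0.1, 0.4]
opening: 0.509
```

```bash
python3 plan.py 0.507 0.0835 0.069 -91 5
```

```text
at [0.4583 0.0846 0.0724] q [-0.31  0.94  0.05  2.18 -0.97  0.04 -0.91] t 21.93 total rv [ 0.003  0.    -0.002] dist mm 49.0
0.97, 0.0, 0.07, 0.001, 0.0, -0.0
0.97, 0.0, 0.07, 0.001, 0.0, -0.0
0.97, 0.0, 0.07, 0.001, 0.0, -0.0
0.97, 0.0, 0.07, 0.001, 0.0, -0.0
0.97, 0.01, 0.07, 0.001, 0.0, -0.0
```

>>> carry_out(motion=[0.97,0,0.07,0,0,0,0.97,0,0.07,0,0,0,0.97,0,0.07,0,0,0,0.97,0,0.07,0,0,0,0.97,0,0.07,0,0,0,0,0,0,0,0,0])

```text
clock: 22.68
tool_pos: [0.5076, 0.0837, 0.0687]
eef_rot: [1.0, -0.009, 0.0, 0.002]
contact_force: [-0.2, 0.2, -0.3]
opening: 0.515
```

>>> carry_out(motion=[0,0,0,0,0,0,0,0,0,0,0,0,0,0,0,0,0,0,0,0,0,0,0,0,0,0,0,0,0,0,0,0,0,0,0,0], hand=0.3, grip_force=20)

```text
clock: 23.42
tool_pos: [0.5066, 0.0837, 0.0689]
eef_rot: [1.0, -0.01, -0.0, 0.001]
contact_force: [0.6, 0.6, 0.3]
opening: 0.132
```

Gripped at 11.6 mm, which matches the shank. Now I pull out 42 mm.

>>> carry_out(motion=[-0.4,0,0,0,0,0,-0.4,0,0,0,0,0,-0.4,0,0,0,0,0,-0.4,0,0,0,0,0,-0.4,0,0,0,0,0,-0.4,0,0,0,0,0])

```text
clock: 24.18
tool_pos: [0.4825, 0.0841, 0.0689]
eef_rot: [1.0, -0.01, -0.0, 0.002]
contact_force: [-0.0, 0.1, -0.7]
opening: 0.135
```

>>> carry_out(motion=[-0.4,0,0,0,0,0,-0.4,0,0,0,0,0,-0.4,0,0,0,0,0,-0.4,0,0,0,0,0,-0.2,0,0,0,0,0,0,0,0,0,0,0])

```text
clock: 24.92
tool_pos: [0.4642, 0.0845, 0.0689]
eef_rot: [1.0, -0.01, -0.001, 0.001]
contact_force: [-1.2, 0.5, 0.8]
opening: 0.132
```

Run:
```python
from h import *
st=monitor.get_state();print(st["contact_force"],st["tool_pos"],st["q"])
s=snapshot("side");save(s,"s3.png",(220,160,380,280),5)
```

```text
[-1.16698251  0.52100506  0.78731005] [0.46421939 0.08445501 0.06885728] [-0.31594921  0.95185741  0.06122986  2.15861922 -0.94938252  0.05858392
 -0.9217049 ]
```

View pics/s3.png

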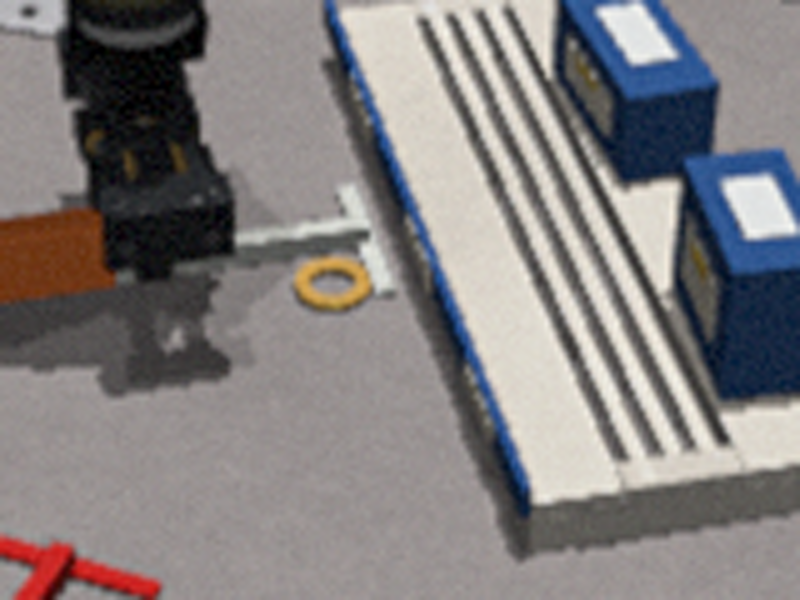

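Washer at (333,283) and head at (365,240) in the crop: both are clear of the shelf. I'll release and lift.

>>> carry_out(motion=[0,0,0,0,0,0,0,0,0,0,0,0,0,0,0,0,0,0,0,0,0,0,0,0], hand=4.5)

```text
clock: 25.48
tool_pos: [0.4647, 0.0845, 0.0689]
eef_rot: [1.0, -0.01, -0.0, 0.002]
contact_force: [-0.7, -0.0, 0.3]
opening: 0.509
```

>>> carry_out(motion=[0,0,-0.8,0,0,0,0,0,-2,0,0,0,0,0,-3,0,0,0,0,0,-4,0,0,0,0,0,-4,0,0,0,0,0,-4,0,0,0,0,0,0,0,0,0])

```text
clock: 26.35
tool_pos: [0.4658, 0.0852, 0.2495]
eef_rot: [1.0, -0.009, 0.002, 0.001]
contact_force: [0.5, -0.1, -1.4]
opening: 0.513
```

Run:
```python
from h import *
st=monitor.get_state();print(st["clock"],st["tool_pos"],st["contact_force"])
for n in("side","top"):
    s=snapshot(n);W=world(s)
    for t in("washer_center","probe_head","box_a","box_c","angle","jar","post_base"):
        for m in finder.masks_of(s,t)[:2]:
            q=W[m["pixels"]];q=q[~np.isnan(q).any(1)]
            if t=="probe_head":
                h=q[(q[:,0]>.57)&(q[:,2]<.02)&(q[:,0]<.62)]; 
                if len(h)>5: print("  head x",np.percentile(h[:,0],[5,50,95]).round(3),"y",np.percentile(h[:,1],[2,98]).round(3),"z",np.median(h[:,2]).round(4))
            elif len(q)<6000: print(n,t,round(m["p"],2),np.median(q,0).round(3),q.min(0).round(3),q.max(0).round(3))
```

```text
26.35 [0.46581592 0.08521007 0.24947028] [ 0.52706787 -0.06291445 -1.37153281]
side washer_center 0.64 [0.56  0.039 0.004] [ 0.541  0.023 -0.003] [0.582 0.066 0.009]
  head x [0.572 0.585 0.592] y [0.034 0.127] z 0.0052
side box_a 0.83 [ 0.742 -0.119  0.102] [ 0.719 -0.143 -0.003] [0.853 0.096 0.124]
side box_a 0.83 [0.746 0.088 0.087] [ 0.724 -0.041 -0.001] [0.841 0.21  0.119]
side box_c 0.83 [ 0.742 -0.119  0.102] [ 0.719 -0.143 -0.003] [0.853 0.096 0.124]
side box_c 0.83 [0.746 0.088 0.087] [ 0.724 -0.041 -0.001] [0.841 0.21  0.119]
side angle 0.76 [0.426 0.367 0.004] [ 0.396  0.321 -0.003] [0.49  0.405 0.067]
side jar 0.64 [ 0.468 -0.445  0.066] [ 0.439 -0.461 -0.004] [ 0.522 -0.35   0.093]
side post_base 0.58 [ 0.675 -0.023  0.032] [ 0.601 -0.192 -0.008] [0.802 0.338 0.093]
side post_base 0.56 [ 0.647 -0.464  0.076] [ 0.574 -0.618 -0.004] [ 0.78  -0.247  0.218]
top washer_center 0.66 [0.565 0.037 0.005] [ 0.547  0.03  -0.001] [0.579 0.055 0.013]
  head x [0.584 0.589 0.594] y [0.036 0.054] z 0.0058
  head x [0.594 0.608 0.619] y [-0.496 -0.396] z 0.0076
top box_a 0.84 [ 0.738 -0.082  0.117] [ 0.72  -0.134  0.031] [ 0.782 -0.031  0.129]
top box_a 0.84 [0.622 0.41  0.075] [ 0.577  0.354 -0.001] [0.691 0.482 0.086]
top box_c 0.84 [ 0.738 -0.082  0.117] [ 0.72  -0.134  0.031] [ 0.782 -0.031  0.129]
top box_c 0.84 [0.622 0.41  0.075] [ 0.577  0.354 -0.001] [0.691 0.482 0.086]
top jar 0.96 [ 0.467 -0.412  0.086] [ 0.44  -0.481 -0.009] [ 0.516 -0.388  0.096]
top post_base 0.77 [ 0.652 -0.431  0.034] [ 0.591 -0.523 -0.002] [ 0.749 -0.372  0.198]
```

```bash
python3 -c "
from plant import workorder
print(workorder.finish_job())"
```

```text
the job is handed in; nothing more can be done
None
```

I dragged the washer out into the open and handed the job in at about 26.5 s of the 70 s. The hand-in gives no verdict, so the results below are my own last checks.

**What I did:**
- I gripped the orange-handled probe and turned it to face the shelf. It went in about 80 mm to the left of the washer.
- I moved the head in behind the washer without touching the clip. Wrist force readings stayed within about 3 N throughout the shelf work.
- I pulled until the arm reached its near joint limits (joints 5 and 6). Then I set the probe down, took it again by the shank, and pulled the last 42 mm. That second grip was on the shank, not the orange handle.

**Last checks, after letting go and lifting clear:**

| Item | Measured |
|---|---|
| Washer centre | about 42 mm in front of the shelf edge, flat |
| Probe head centre | about 16 mm in front of the edge |
| Probe height at the head | top at about 5 mm, so resting on the table |
| Carton on the table (box_c), bracket, jar, post base | unmoved within measurement noise |
| Cartons on the shelf | no visible shift |

**Disagreements:**
- The two cameras differed by about 5 mm on the washer and the head, well inside the margins.
- The detector gave the same regions for the three cartons (box_a, box_b and box_c are one class to it) and once labelled the shelf as the post base. I checked the table carton by its position and the shelf cartons mainly from the pictures.

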